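# Find the loose cooler bolt and hold its cap open

## Robot

A 6-joint arm with a two-finger parallel gripper is mounted at the origin on the work surface. World frame = base frame: x ahead of the robot, y to its left, z up, the work surface at z = 0. Lengths are in m, angles in rad, forces in N, time in s.
With the tool pointing down it reaches from about 0.3 to 0.775 m from the base axis. Payload 14.6 kg.
Tool frame: the origin (TCP) lies at the very end of the fingers, on their centre line; the grasp point (between the pads) lies ctrl.tcp_to_grasp behind it (ctrl.tcp_to_grasp is the distance from the TCP to the grasp point, in m); x points along the fingers, y is the direction in which the jaws open and shut, and the axes are right-handed (so a half turn about x gives the same grasp; the last joint's range is limited). The gripper opens to 94 mm and grips with 3 to 60 N. Pads are 16 mm wide; open, the fingers measure 119 mm over their backs; the gripper's body (75 mm by 177 mm) begins 78 mm behind the grasp point.
Start: joints at [-1.305, 0.3, 1.521, -0, 1.321, -0.067], TCP at [0.18, -0.52, 0.205] pointing down, gripper open.
Joint ranges: [-3.03, 3.03], [-0.79, 2.21], [0.23, 2.52], [-1.04, 4.18], [0, 3.07], [-2.55, 2.55]. Speed limits (rad/s): [2.22, 2.22, 2.57, 3.14, 3.14, 3.14].

## Interface

Orientations are given as [roll, pitch, yaw] about the fixed x, y, z axes, in that order (R = Rz(yaw) Ry(pitch) Rx(roll)).
In Python, from station import ctrl gives the robot as it stands.
- The arm moves only by the tool play_rows, never from a script. Its argument "increments" is a list that holds one entry, the list of rows, each a list of 5 numbers: the closure in counts, from 0 (fully open) to 255 (shut), then the shift along the tool's x, y, z in cm, then the turn about the tool's x in degrees. A call has 1 to 12 rows; each row shifts and turns the commanded pose from where the row before left it, along the tool's axes as they then stand; what a row does not reach is not made up. A row lasts 1/12 s, in which the tool goes at most 41.7 mm and 7.16 degrees, less where a joint would pass 70% of its speed; a pose out of reach is approached as far as the arm can. A call is refused whole if a number of a shift passes 4.17 or a number of a turn 7.16, either way. A call with a gripper value outside its range is refused whole. The fingers move at their own pace and stop on an object; "newtons" is the grip in N (left out, the last holds). Time passes only in rows, so rows that do not move let the fingers close. It gives the time, the measured TCP pose, the force and the opening at its end, in the units of the state.
- ctrl.get_obs(): the state, without advancing time (a new reading comes with each control period).
- ctrl.camera(name): name is "side" or "top" or "wrist"; returns the picture (400x640x3 uint8, red, green, blue); there is no depth.
- ctrl.calibration(name): a dict with "fx", "fy", "cx", "cy" (pixels), "k1" (the pictures are not rectified: a ray, as slopes to the right and down, at radius r is drawn at 1 + k1 r^2 times it, then the intrinsics apply), "rvec" (rotation vector, rad) and "tvec" (3), from world to camera coordinates, as OpenCV has them; the wrist camera has in their place "T_tool_cam" (4x4, takes a point from camera to tool coordinates, whose origin is the TCP and whose axes are the tool frame's). Camera axes: x right, y down, z forward; pixel columns grow to the right and rows downward; lengths in m; the calibration is good to about 2 mm. A picture is of the moment at which its call begins: read the wrist's pose just before it. calibration takes no time and is no camera call.
- ctrl.hand_in(): hands the job in, once; it reports no verdict.
The state is a dict: "time_s": time; "qpos": joint angles; "joint_vel": joint speeds; "tau": joint torques, N m; "ee_pos": TCP position; "eef_rot": TCP orientation; "force": force on the tool from outside, world axes, zero at the start; "moment": the same for the moment, N m; "grip_width": finger opening in m.
Only numpy, scipy, OpenCV 4.12 (cv2) and the standard library are available. Lean on these libraries where they do the work, as an engineer would, in place of code of your own. Each camera call takes 0.05 s, during which the arm holds its last target.

## Task

One of the three bolts on the finned cooler base is loose: tap the bolt heads gently with the fingers, one after another, until you find the one that sinks. Then take the red lift bar of that bolt's hinged yellow cap, raise the cap to at least 50 degrees and finish while still holding it open there, so that a driver can get at the bolt. Keep the caps of the tight bolts shut, lift no cap before its bolt has been found loose, and leave everything else on the bench where it is.

Things in the scene. Friction and masses are not known exactly. Their poses are not given: they have to be found in the camera images.
- base: finned aluminium cooler base, fixed to the bench, 110 (x) x 340 (y) x 40 mm high. Origin at the centre of its underside; its x axis points from its plain front edge (near the robot) to the fins at its far edge, y to its left. The five fins rise to 60 mm and stand from 28 to 54 mm beyond the centre line. Three bolts stand in a row along y, 100 mm apart, 25 mm in front of the centre line, each with its own hinged yellow cap.
- head_left (a point): centre of the top face of the left (+y of the base) bolt's dark round head, 60 mm above the bench at the start. The head is 16 mm across and its top stands 10 mm above its yellow cap, through the cap's 30 mm window (a wider washer under the head is seen there).
- bolt_left (a joint): how far that bolt has sunk, m, 0 at the start. Tight bolts rest on something solid and do not sink (under 1 mm). The loose one (any of the three, all look alike) sinks straight down by 6 mm when pushed with about 3 N or more, then stops, and stays down by itself.
- bar_left (a point): centre of the red lift bar on the left (+y of the base) cap: a round bar 14 mm across and 24 mm long, lying along the base's y axis, 51 mm above the bench when shut. It overhangs the base's front edge by 20 mm (bar centre) on a yellow neck 12 mm wide, so fingers can straddle it and pinch its two flat ends from above, reaching down beside the front of the base.
- hinge_left (a point): centre of that cap's hinge line, 80 mm from the bar towards the fins and 4 mm lower than the bar's centre when shut; the hinge line runs along the base's y axis. The cap is a flat yellow frame 44 mm wide and 6 mm thick that reaches 51 mm from the hinge to its front edge; the neck goes on from there to the bar. Axes as the cap's own, which turn with it.
- cap_left (a joint): opening angle of that cap, rad: 0 shut (flat), 1.3 at the stop. The bar swings up and towards the fins as it opens. A weak spring and its weight (under 1 N at the bar) close it whenever it is let go. A bar pinched at its ends can turn between the fingers, so the fingers may keep pointing down throughout.
- head_mid (a point): centre of the top face of the middle bolt's dark round head, 60 mm above the bench at the start. The head is 16 mm across and its top stands 10 mm above its yellow cap, through the cap's 30 mm window (a wider washer under the head is seen there).
- bolt_mid (a joint): how far that bolt has sunk, m, 0 at the start. Tight bolts rest on something solid and do not sink (under 1 mm). The loose one (any of the three, all look alike) sinks straight down by 6 mm when pushed with about 3 N or more, then stops, and stays down by itself.
- bar_mid (a point): centre of the red lift bar on the middle cap: a round bar 14 mm across and 24 mm long, lying along the base's y axis, 51 mm above the bench when shut. It overhangs the base's front edge by 20 mm (bar centre) on a yellow neck 12 mm wide, so fingers can straddle it and pinch its two flat ends from above, reaching down beside the front of the base.
- hinge_mid (a point): centre of that cap's hinge line, 80 mm from the bar towards the fins and 4 mm lower than the bar's centre when shut; the hinge line runs along the base's y axis. The cap is a flat yellow frame 44 mm wide and 6 mm thick that reaches 51 mm from the hinge to its front edge; the neck goes on from there to the bar. Axes as the cap's own, which turn with it.
- cap_mid (a joint): opening angle of that cap, rad: 0 shut (flat), 1.3 at the stop. The bar swings up and towards the fins as it opens. A weak spring and its weight (under 1 N at the bar) close it whenever it is let go. A bar pinched at its ends can turn between the fingers, so the fingers may keep pointing down throughout.
- head_right (a point): centre of the top face of the right (-y of the base) bolt's dark round head, 60 mm above the bench at the start. The head is 16 mm across and its top stands 10 mm above its yellow cap, through the cap's 30 mm window (a wider washer under the head is seen there).
- bolt_right (a joint): how far that bolt has sunk, m, 0 at the start. Tight bolts rest on something solid and do not sink (under 1 mm). The loose one (any of the three, all look alike) sinks straight down by 6 mm when pushed with about 3 N or more, then stops, and stays down by itself.
- bar_right (a point): centre of the red lift bar on the right (-y of the base) cap: a round bar 14 mm across and 24 mm long, lying along the base's y axis, 51 mm above the bench when shut. It overhangs the base's front edge by 20 mm (bar centre) on a yellow neck 12 mm wide, so fingers can straddle it and pinch its two flat ends from above, reaching down beside the front of the base.
- hinge_right (a point): centre of that cap's hinge line, 80 mm from the bar towards the fins and 4 mm lower than the bar's centre when shut; the hinge line runs along the base's y axis. The cap is a flat yellow frame 44 mm wide and 6 mm thick that reaches 51 mm from the hinge to its front edge; the neck goes on from there to the bar. Axes as the cap's own, which turn with it.
- cap_right (a joint): opening angle of that cap, rad: 0 shut (flat), 1.3 at the stop. The bar swings up and towards the fins as it opens. A weak spring and its weight (under 1 N at the bar) close it whenever it is let go. A bar pinched at its ends can turn between the fingers, so the fingers may keep pointing down throughout.
- spare_nut: spare brass nut, round, 24 mm across, 8 mm high, lying on the base between two bolts; a bystander. Origin at the centre of its underside.
- standoff: brass standoff, 12 mm across, 16 mm high, standing on the base between two bolts; a bystander. Origin at the centre of its underside.
- mug: blue mug, 80 mm across, 90 mm high, at the left; a bystander. Origin at the centre of its underside.
- screwdriver: screwdriver with red handle, lying on the bench at the right of the base, pointing away from the robot, less than 40 mm high and about 200 mm long; a bystander.
- air_can: blue-banded spray can, 60 mm across, 190 mm high, at the right; a bystander. Origin at the centre of its underside.
- drive: flat black disk drive, 100 x 70 x 9 mm, lying at the right; a bystander. Origin at the centre of its underside.
- solder_spool: blue spool, 60 mm across, 40 mm high, at the left; a bystander. Origin at the centre of its underside.

How it is judged:
On the way, in this order (a step that is already met when the one before it is completed fails the run):
1. the loose bolt has been tapped and has sunk (value of joint any of bolt_left, bolt_mid, bolt_right above 0.0035 m), for 0.1 s.
2. the fingers have lifted the loose bolt's cap past 0.8 rad (((value of joint bolt_left above 0.0035 m and value of joint cap_left above 0.8 rad and contact force between the fingers and cap_left above 0.3 N) or (value of joint bolt_mid above 0.0035 m and value of joint cap_mid above 0.8 rad and contact force between the fingers and cap_mid above 0.3 N) or (value of joint bolt_right above 0.0035 m and value of joint cap_right above 0.8 rad and contact force between the fingers and cap_right above 0.3 N))), for 0.2 s.
At the end, for the whole second after the job is handed in: The cap of the loose bolt (the one sunk by more than 3.5 mm) is open by more than 0.8 rad (46 degrees), still, and held by the fingers (contact over 0.5 N) with no loose thing touching it; the other two caps are shut (under 0.15 rad) (((value of joint bolt_left above 0.0035 m and value of joint cap_left between 0.8 and 1.35 rad and value of joint each of cap_mid, cap_right below 0.15 rad and contact force between the fingers and cap_left above 0.5 N and velocity of joint cap_left between -0.15 and 0.15 rad/s and contact force between each of spare_nut, standoff, mug, screwdriver, air_can, drive, solder_spool and cap_left below 0.05 N) or (value of joint bolt_mid above 0.0035 m and value of joint cap_mid between 0.8 and 1.35 rad and value of joint each of cap_left, cap_right below 0.15 rad and contact force between the fingers and cap_mid above 0.5 N and velocity of joint cap_mid between -0.15 and 0.15 rad/s and contact force between each of spare_nut, standoff, mug, screwdriver, air_can, drive, solder_spool and cap_mid below 0.05 N) or (value of joint bolt_right above 0.0035 m and value of joint cap_right between 0.8 and 1.35 rad and value of joint each of cap_left, cap_mid below 0.15 rad and contact force between the fingers and cap_right above 0.5 N and velocity of joint cap_right between -0.15 and 0.15 rad/s and contact force between each of spare_nut, standoff, mug, screwdriver, air_can, drive, solder_spool and cap_right below 0.05 N))); the arm keeps its last pose, push and grip.
It fails at once if a cap is lifted (over 0.25 rad) whose bolt has not been found loose by tapping ((value of joint cap_left above 0.25 rad and value of joint bolt_left below 0.002 m) or (value of joint cap_mid above 0.25 rad and value of joint bolt_mid below 0.002 m) or (value of joint cap_right above 0.25 rad and value of joint bolt_right below 0.002 m)).
It fails at once if a bolt is struck hard (over 40 N) (contact force between any of the arm, the fingers and bolt_left above 40 N or contact force between any of the arm, the fingers and bolt_mid above 40 N or contact force between any of the arm, the fingers and bolt_right above 40 N).
It fails at once if a bystander is moved by more than 30 mm (distance of any of spare_nut, standoff, mug, screwdriver, air_can, drive, solder_spool from where it was at the start of the episode above 0.03 m).
It also fails if it takes over 48 s, if anything falls off the work surface, if the arm or the gripper's body presses on something with over 40 N, if the wrist force passes 120 N, or if a joint passes its speed limit or range.

## Working session

There is one attempt and no reset: what is moved stays moved. The work goes in short steps, Python scripts to look and compute and a tool call to move; the robot and the scene stay as the last step left them, time stands still between calls to the robot, and variables do not carry over. Pictures are saved under pics/ and viewed, and the job is handed in when it is done.

Besides the shell and the picture viewer there is one more tool, called after "Emit:" by a JSON object that holds its "method" and its "body", one argument or row to a line. play_rows: Moves the arm, as the interface text tells. Its arguments: {"type":"object","properties":{"increments":{"type":"array"},"newtons":{"type":"number"}},"required":["increments"]}

```bash
ls; mkdir -p pics; python3 - <<'E'
from station import ctrl
import cv2
print(ctrl.get_obs(), ctrl.tcp_to_grasp)
for n in ["top","side","wrist"]:
    print(n, ctrl.calibration(n))
for n in ["top","side"]:
    cv2.imwrite(f"pics/{n}0.png", ctrl.camera(n)[:,:,::-1])
E
```

```text
pics
{'time_s': 0.0, 'qpos': array([-1.30461409e+00,  3.00455993e-01,  1.52162567e+00, -2.72225051e-06,
        1.32068117e+00, -6.66156383e-02]), 'joint_vel': array([-0.00163465, -0.00063062, -0.00117575,  0.00121619, -0.00086955,
       -0.00077204]), 'tau': array([-2.93647263e-04, -5.31805909e+01, -3.52738488e+01,  7.08143204e-02,
        2.44514766e-02, -1.13361550e-04]), 'ee_pos': array([ 0.17959425, -0.51955912,  0.20487575]), 'eef_rot': array([-1.63515868,  1.56962614,  1.83923252]), 'force': array([-0.20266811, -0.80410151, -0.69854605]), 'moment': array([-0.00750525,  0.00233947, -0.01504916]), 'grip_width': 0.0937656129317591} 0.0188
top {'fx': 467.563111058477, 'fy': 467.563111058477, 'cx': 321.07688131412937, 'cy': 202.7531538597175, 'k1': -0.040024301065506, 'rvec': array([ 2.1350357 , -2.13511735,  0.13357411]), 'tvec': array([7.98182246e-04, 5.42393912e-01, 1.23537792e+00])}
side {'fx': 391.3960716375875, 'fy': 391.3960716375875, 'cx': 320.7967382583882, 'cy': 204.18021092666604, 'k1': -0.05465977660524146, 'rvec': array([ 0.0054357 , -2.79742033,  1.36924432]), 'tvec': array([0.51687586, 0.04970143, 1.23186406])}
wrist {'fx': 330.98426148382254, 'fy': 330.98426148382254, 'cx': 322.62341420006874, 'cy': 199.54320079503395, 'k1': -0.06646413101677053, 'T_tool_cam': array([[-1.35531047e-03, -2.45640592e-01,  9.69360027e-01,
        -1.78809879e-01],
       [ 9.99998985e-01, -7.58560695e-04,  1.20592531e-03,
         9.89600594e-04],
       [ 4.39094208e-04,  9.69360678e-01,  2.45641371e-01,
        -6.98713151e-02],
       [ 0.00000000e+00,  0.00000000e+00,  0.00000000e+00,
         1.00000000e+00]])}
```

View pics/top0.png

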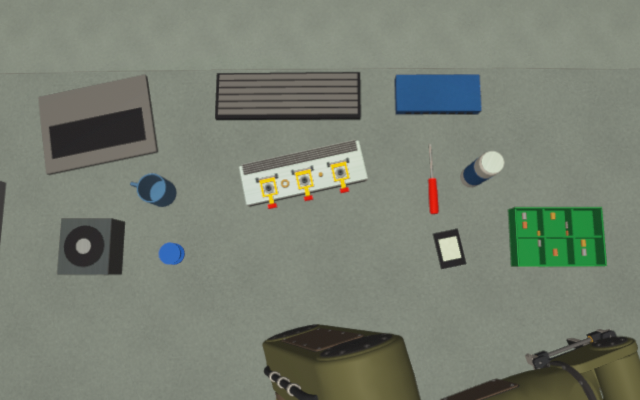

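View pics/side0.png

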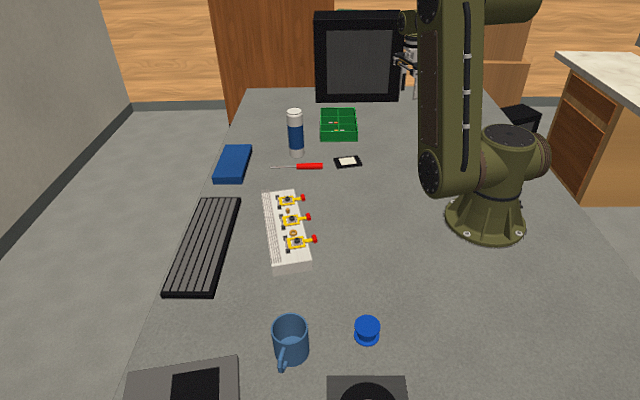

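The top view shows the white base near (303,175), with red bars at about (272,205), (308,197) and (344,189), and heads at about (268,187), (304,180) and (340,172). The screwdriver is clear of it on the right. Next I'll measure these by colour mask.

```bash
cat > h.py <<'E'
import numpy as np, cv2
from scipy.spatial.transform import Rotation as Rn
def cal(c,cam):
    K=np.array([[c['fx'],0,c['cx']],[0,c['fy'],c['cy']],[0,0,1]]); D=np.array([c['k1'],0,0,0,0.])
    return K,D
def rays(ctrl,name,px,obs=None):
    c=ctrl.calibration(name);K,D=cal(c,name)
    u=cv2.undistortPoints(np.asarray(px,float).reshape(-1,1,2),K,D).reshape(-1,2)
    d=np.c_[u,np.ones(len(u))]
    if name=='wrist':
        T=c['T_tool_cam'];R=Rn.from_euler('xyz',obs['eef_rot']).as_matrix()
        o=R@T[:3,3]+obs['ee_pos'];return o,(R@T[:3,:3]@d.T).T
    R=cv2.Rodrigues(c['rvec'])[0];return -R.T@c['tvec'],(R.T@d.T).T
def onplane(ctrl,name,px,z,obs=None):
    o,d=rays(ctrl,name,px,obs); return o+d*((z-o[2])/d[:,2])[:,None]
def proj(ctrl,name,P,obs=None):
    c=ctrl.calibration(name);K,D=cal(c,name);P=np.asarray(P,float).reshape(-1,3)
    if name=='wrist':
        T=c['T_tool_cam'];R=Rn.from_euler('xyz',obs['eef_rot']).as_matrix()
        Rw=R@T[:3,:3];t=R@T[:3,3]+obs['ee_pos'];rv=cv2.Rodrigues(Rw.T)[0];tv=-Rw.T@t
    else: rv,tv=c['rvec'],c['tvec']
    return cv2.projectPoints(P,rv,tv,K,D)[0].reshape(-1,2)
def blobs(m,lo,hi):
    n,l,s,ce=cv2.connectedComponentsWithStats(m.astype(np.uint8))
    return [(ce[i].round(2),s[i].tolist()) for i in range(1,n) if lo<=s[i][4]<=hi]
E
python3 - <<'E'
from h import *
from station import ctrl
for n in ["top","side"]:
    im=cv2.imread(f"pics/{n}0.png");h=cv2.cvtColor(im,cv2.COLOR_BGR2HSV)
    red=((h[...,0]<6)|(h[...,0]>174))&(h[...,1]>180)&(h[...,2]>100)
    b=blobs(red,8,2000)
    for c,s in b: print(n,'red',c,s,onplane(ctrl,n,[c],0.051).round(4))
    if n=='top':
        reg=np.zeros(red.shape,bool);reg[150:215,235:375]=1
        y=(h[...,0]>18)&(h[...,0]<32)&(h[...,1]>170)&(h[...,2]>120)&reg
        for c,s in blobs(y,20,2000): print('yel',c,s,onplane(ctrl,n,[c],0.05).round(4))
im=cv2.imread("pics/top0.png");cv2.imwrite("pics/topz.png",cv2.resize(im[135:220,230:375],None,fx=5,fy=5,interpolation=cv2.INTER_CUBIC))
E
```

```text
top red [432.85 196.16] [429, 179, 9, 35, 269] [[ 0.5583 -0.3014  0.051 ]]
top red [344.08 189.88] [341, 187, 7, 6, 26] [[ 0.5759 -0.0618  0.051 ]]
top red [308. 198.] [305, 196, 7, 5, 25] [[0.5538 0.036  0.051 ]]
top red [271.78 205.67] [268, 203, 8, 6, 27] [[0.533  0.1341 0.051 ]]
yel [340.2  173.15] [331, 162, 18, 26, 136] [[ 0.6225 -0.0515  0.05  ]]
yel [304.33 181.17] [296, 170, 17, 26, 131] [[0.6005 0.0463 0.05  ]]
yel [268.36 188.55] [259, 178, 18, 26, 131] [[0.5803 0.1444 0.05  ]]
side red [309.65 165.62] [297, 163, 26, 6, 144] [[ 0.5599 -0.2503  0.051 ]]
side red [302.65 196.95] [301, 194, 4, 7, 20] [[ 0.5755 -0.0616  0.051 ]]
side red [307.96 216.21] [306, 213, 5, 7, 24] [[0.5543 0.0362 0.051 ]]
side red [314.1  238.27] [312, 235, 5, 8, 30] [[0.5329 0.1344 0.051 ]]
```

View pics/topz.png

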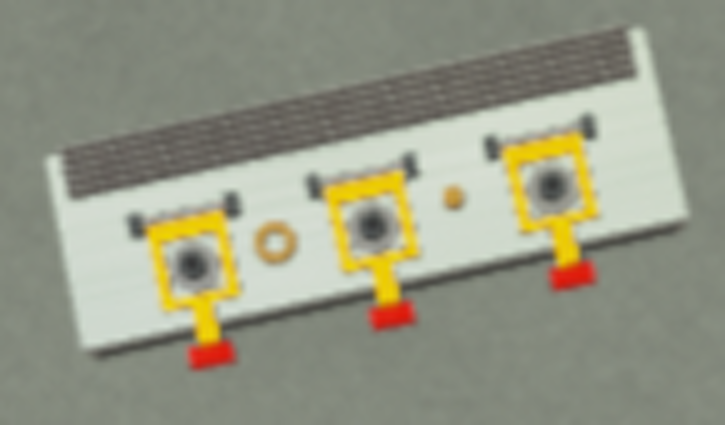

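```bash
cat >> h.py <<'E'
TH=0.2145; BX=np.array([np.cos(TH),np.sin(TH),0]); BY=np.array([-np.sin(TH),np.cos(TH),0])
BAR={'right':np.array([.5757,-.0617,.051]),'mid':np.array([.5541,.0361,.051]),'left':np.array([.533,.1343,.051])}
HEAD={k:v+0.05*BX+[0,0,.009] for k,v in BAR.items()}
def delta(obs,target,psi=None):
    "tool-axis cm from present pose to target"
    R=Rn.from_euler('xyz',obs['eef_rot']).as_matrix()
    return (R.T@(np.asarray(target)-obs['ee_pos'])*100).round(2)
E
python3 - <<'E'
from h import *
from station import ctrl
o=ctrl.get_obs();R=Rn.from_euler('xyz',o['eef_rot']).as_matrix();print(R.round(3))
for k,v in HEAD.items(): print(k,v.round(4),proj(ctrl,'top',v).round(1),proj(ctrl,'side',v).round(1))
a=np.arctan2(R[1,1],R[0,1]);b=np.arctan2(BY[1],BY[0]);print(np.degrees([a,b,b-a]))
print(delta(o,HEAD['right']+[0,0,.1]))
im=cv2.imread("pics/top0.png")
g=im[135:220,230:375].max(2)
for k,v in HEAD.items():
    p=proj(ctrl,'top',v)[0].round().astype(int); w=im[p[1]-5:p[1]+6,p[0]-5:p[0]+6].max(2)<95
    for c,s in blobs(w,3,90): print(k,c+p-5,s)
for n,px in [('can',[490,160]),('nut',[285,184]),('stand',[321,174.5])]: print(n,onplane(ctrl,'top',[px],.05).round(3))
E
```

```text
[[-0.     0.327 -0.945]
 [ 0.001 -0.945 -0.327]
 [-1.    -0.001 -0.   ]]
right [ 0.6246 -0.0511  0.06  ] [[340.1 171.6]] [[287.  196.8]]
mid [0.603  0.0467 0.06  ] [[304.  179.6]] [[291.5 216.3]]
left [0.5819 0.1449 0.06  ] [[267.7 187.3]] [[296.4 238.6]]
[-70.93300482 102.28994471 173.22294953]
[  4.53 -29.74 -57.36]
right [339.8  171.87] [3, 3, 4, 5, 15]
mid [304.1  179.95] [3, 3, 5, 5, 20]
left [268.16 187.84] [3, 4, 5, 5, 19]
can [[ 0.658 -0.462  0.05 ]]
nut [[0.593 0.099 0.05 ]]
stand [[0.619 0.001 0.05 ]]
```

Dark head blobs match the predicted head points to within half a pixel. Next: close the fingers, turn the tool 6.8° so the jaws line up with the base's y axis, and travel over the right head.

Emit:
{"method": "play_rows", "body": {
  "increments": [
    [[255,0,0,0,6.8],[255,0,-2,-3,0],[255,0,-2,-3,0],[255,0,-2,-3,0],[255,0,-2,-3,0],[255,0,-2,-3,0],[255,0,-2,-3,0],[255,0,-2,-3,0],[255,0,-2,-3,0],[255,0,-2,-3,0],[255,0,-2,-3,0],[255,0,-2,-3,0]]
  ],
  "newtons": 10
}}

```text
time_s: 1.1
ee_pos: [0.4563, -0.2331, 0.2053]
eef_rot: [-0.767, 1.57, 2.589]
force: [0.3, -0.8, 0.3]
grip_width: 0.0173
```

Emit:
{"method": "play_rows", "body": {
  "increments": [
    [[255,0,-2,-3,0],[255,0,-2,-3,0],[255,0,-2,-3,0],[255,0.5,-2,-3,0],[255,2,-2,-3,0],[255,2,-2,-3,0],[255,0,0,0,0],[255,0,0,0,0],[255,0,0,0,0]]
  ]
}}

```text
time_s: 1.85
ee_pos: [0.6055, -0.0796, 0.1606]
eef_rot: [0.076, 1.571, -2.852]
force: [0.5, -0.2, 0.4]
grip_width: 0.0004
```

```bash
python3 - <<'E'
from h import *
from station import ctrl
o=ctrl.get_obs();print(o)
print(Rn.from_euler('xyz',o['eef_rot']).as_matrix().round(3), delta(o,HEAD['right']))
E
```

```text
{'time_s': 1.85, 'qpos': array([-1.90556166e-01,  4.71963196e-01,  1.39043311e+00, -1.31820140e-04,
        1.27943866e+00,  1.16598361e+00]), 'joint_vel': array([-0.02060014, -0.02590914,  0.00057362,  0.00138952, -0.00044672,
        0.00065624]), 'tau': array([ 1.71982057e+00, -5.97750556e+01, -3.42377293e+01,  9.58853960e-02,
       -9.25735943e-02,  4.82434127e-02]), 'ee_pos': array([ 0.60553227, -0.07956523,  0.16056743]), 'eef_rot': array([ 0.07552368,  1.57052309, -2.85177455]), 'force': array([ 0.54635381, -0.18734721,  0.36140637]), 'moment': array([ 0.03491595, -0.01613305,  0.02735808]), 'grip_width': 0.00043470417282434593}
[[-0.     0.213 -0.977]
 [-0.    -0.977 -0.213]
 [-1.     0.     0.   ]] [10.06 -2.38 -2.47]
```

Emit:
{"method": "play_rows", "body": {
  "increments": [
    [[255,0,-1.2,-1.2,0],[255,1,-1.2,-1.3,0],[255,2.5,0,0,0],[255,2.5,0,0,0],[255,2,0,0,0],[255,1,0,0,0],[255,0,0,0,0],[255,0,0,0,0]]
  ]
}}

```text
time_s: 2.52
ee_pos: [0.6254, -0.0513, 0.0718]
eef_rot: [2.767, 1.57, -0.162]
force: [0.4, -0.4, 1.3]
grip_width: 0.0002
```

```bash
python3 - <<'E'
from h import *
from station import ctrl
o=ctrl.get_obs();print(o['ee_pos'],o['force'], delta(o,HEAD['right']))
cv2.imwrite("pics/w1.png",ctrl.camera("wrist")[:,:,::-1])
o=ctrl.get_obs();print(proj(ctrl,'wrist',list(HEAD.values())+[o['ee_pos']],o))
E
```

```text
[ 0.62535511 -0.05125457  0.07178596] [ 0.42793603 -0.38052291  1.25688963] [ 1.18 -0.04  0.08]
[[319.87745091 235.52495153]
 [159.23201529 235.71295936]
 [ 14.09314303 233.81796684]
 [320.30970592 241.12504888]]
```

View pics/w1.png

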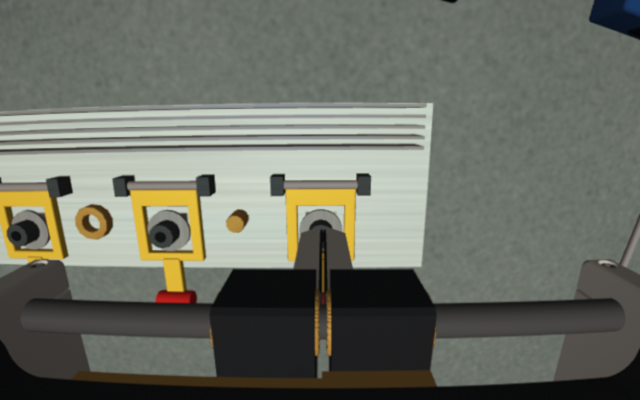

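The closed fingertips are over the right head. The mid head shows at (162,235), against a prediction of (159,236). Now a gentle descent in small steps.

Emit:
{"method": "play_rows", "body": {
  "increments": [
    [[255,0.5,0,0,0],[255,0.3,0,0,0],[255,0.2,0,0,0],[255,0.1,0,0,0],[255,0.1,0,0,0]]
  ]
}}

```text
time_s: 2.98
ee_pos: [0.6252, -0.0505, 0.0586]
eef_rot: [2.369, 1.571, -0.559]
force: [-1.5, -0.9, 2.5]
grip_width: 0.0005
```

Emit:
{"method": "play_rows", "body": {
  "increments": [
    [[255,0.1,0,0,0],[255,0,0,0,0]]
  ]
}}

```text
time_s: 3.15
ee_pos: [0.6252, -0.0505, 0.0575]
eef_rot: [2.619, 1.571, -0.308]
force: [-0.1, 0.6, 0.2]
grip_width: 0.0008
```

Emit:
{"method": "play_rows", "body": {
  "increments": [
    [[255,0.1,0,0,0],[255,0,0,0,0]]
  ]
}}

```text
time_s: 3.32
ee_pos: [0.6252, -0.0504, 0.0564]
eef_rot: [2.911, 1.571, -0.017]
force: [0.5, -0.7, -0.1]
grip_width: 0.0005
```

Emit:
{"method": "play_rows", "body": {
  "increments": [
    [[255,0.1,0,0,0],[255,0.1,0,0,0]]
  ]
}}

```text
time_s: 3.48
ee_pos: [0.6252, -0.0505, 0.0545]
eef_rot: [2.842, 1.571, -0.085]
force: [-0.0, -0.5, 3.3]
grip_width: 0.0006
```

```bash
python3 - <<'E'
from h import *
from station import ctrl
o=ctrl.get_obs();print(o['ee_pos'],o['force'],o['tau'])
cv2.imwrite("pics/w2.png",ctrl.camera("wrist")[:,:,::-1])
im=ctrl.camera("side")[:,:,::-1]
cv2.imwrite("pics/s2.png",cv2.resize(im[150:270,240:360],None,fx=5,fy=5))
E
```

```text
[ 0.62516959 -0.0504503   0.05446212] [-0.04831045 -0.51500033  3.30160012] [ 3.24044684e-01 -6.57500482e+01 -3.10586572e+01  1.64138256e-01
 -6.69117970e-02  2.58377022e-04]
```

View pics/w2.png

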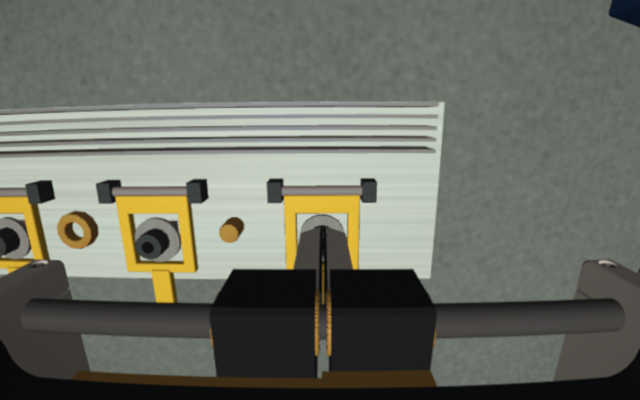

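View pics/s2.png

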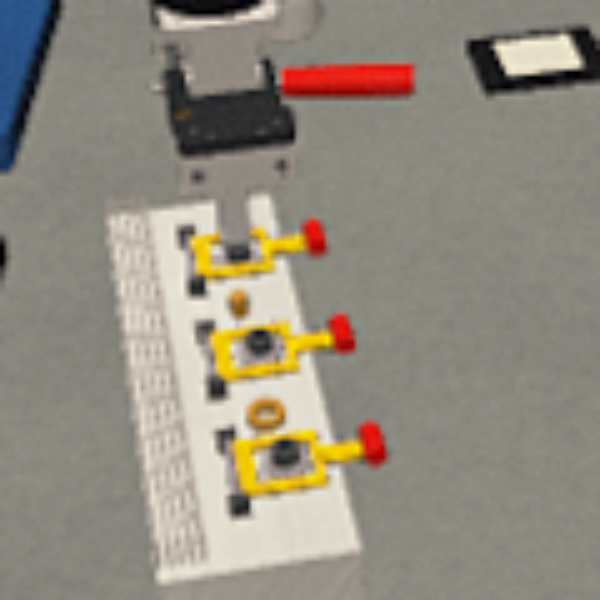

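The fingers are on the right head (side crop, about (237,245)). z is 5.5 mm below the nominal head height with low force, which suggests sinking, so I'll press a bit further for the stop.

Emit:
{"method": "play_rows", "body": {
  "increments": [
    [[255,0.1,0,0,0],[255,0,0,0,0]]
  ]
}}

```text
time_s: 3.75
ee_pos: [0.6252, -0.0504, 0.0542]
eef_rot: [2.766, 1.57, -0.161]
force: [-3.6, 0.4, 9.0]
grip_width: 0.0005
```

Emit:
{"method": "play_rows", "body": {
  "increments": [
    [[255,0.1,0,0,0],[255,0,0,0,0]]
  ]
}}

```text
time_s: 3.92
ee_pos: [0.6253, -0.0504, 0.0541]
eef_rot: [2.779, 1.57, -0.149]
force: [-7.4, 0.9, 17.4]
grip_width: 0.0005
```

The bolt met a hard stop at z=0.0541, 6 mm below the 60 mm start. I'll lift and compare it visually with the neighbouring heads.

Emit:
{"method": "play_rows", "body": {
  "increments": [
    [[255,-1,0,0,0],[255,-2,0,0,0],[255,-2,0,0,0],[255,0,-2.5,0,0],[255,0,-2.5,0,0],[255,0,0,0,0],[255,0,0,0,0]]
  ]
}}

```text
time_s: 4.5
ee_pos: [0.6144, -0.0008, 0.1026]
eef_rot: [-1.408, 1.571, 1.95]
force: [-0.3, -0.4, -0.8]
grip_width: 0.0005
```

```bash
python3 - <<'E'
from h import *
from station import ctrl
o=ctrl.get_obs();print(o['ee_pos'],o['force'])
im=ctrl.camera("wrist")[:,:,::-1]
cv2.imwrite("pics/w3.png",cv2.resize(im[120:320,80:560],None,fx=1.6,fy=1.6))
cv2.imwrite("pics/w3full.png",im)
im=ctrl.camera("side")[:,:,::-1]
cv2.imwrite("pics/s3.png",cv2.resize(im[180:260,250:340],None,fx=7,fy=7,interpolation=cv2.INTER_CUBIC))
E
```

```text
[ 0.61437675 -0.00077474  0.10260173] [-0.27665585 -0.41149689 -0.83988899]
```

View pics/w3.png

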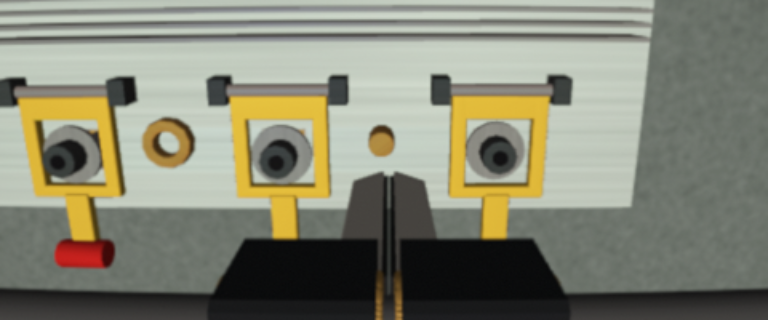

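View pics/s3.png

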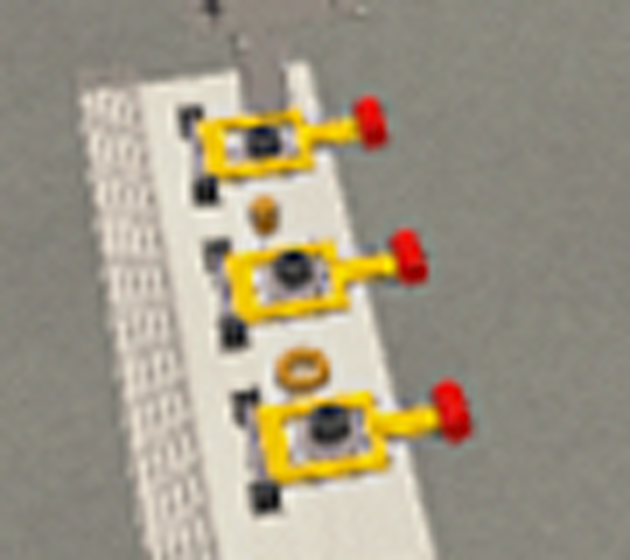

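```bash
python3 - <<'E'
from h import *
from station import ctrl
o=ctrl.get_obs()
im=cv2.imread("pics/w3full.png");g=im.max(2)
for k,v in HEAD.items():
    a=proj(ctrl,'wrist',v,o)[0];b=proj(ctrl,'wrist',v-[0,0,.006],o)[0]
    p=a.round().astype(int);x0,y0=max(p[0]-14,0),p[1]-14
    w=g[y0:p[1]+15,x0:p[0]+15]<50
    print(k,'z60',a.round(1),'z54',b.round(1),[(c+[x0,y0],s[2:]) for c,s in blobs(w,20,900)])
E
```

```text
right z60 [391.7 219.7] z54 [390.1 217.1] [(array([386.21, 209.77]), [18, 14, 73]), (array([392.3 , 218.65]), [10, 10, 81])]
mid z60 [249.2 220.2] z54 [251.  217.7] [(array([257.68, 211.81]), [16, 15, 73]), (array([251.99, 221.48]), [11, 10, 81])]
left z60 [111.6 219.5] z54 [116.5 217. ] [(array([123.04, 213.32]), [11, 20, 77]), (array([115.48, 221.13]), [10, 9, 75])]
```

The right head sits 2.6 px higher in the wrist image relative to the mid and left heads, which matches a 6 mm sink (2.5 px predicted). Together with the stop at z=0.054, that makes the right bolt the loose one. Next: above the right bar, opening the fingers part way.

Emit:
{"method": "play_rows", "body": {
  "increments": [
    [[120,0,1.7,1.7,0],[120,0,1.7,1.7,0],[120,0,1.7,1.7,0],[120,0,0,0,0],[120,0,0,0,0],[120,0,0,0,0],[120,0,0,0,0]]
  ]
}}

```text
time_s: 5.18
ee_pos: [0.5759, -0.062, 0.1024]
eef_rot: [-2.699, 1.571, 0.657]
force: [-0.3, 0.1, 0.4]
grip_width: 0.0435
```

```bash
python3 - <<'E'
from h import *
from station import ctrl
o=ctrl.get_obs();print(o['ee_pos'],o['force'],o['grip_width'],delta(o,BAR['right']-[0,0,.0188]))
im=ctrl.camera("wrist")[:,:,::-1];cv2.imwrite("pics/w4.png",im)
h=cv2.cvtColor(im,cv2.COLOR_BGR2HSV)
red=((h[...,0]<6)|(h[...,0]>174))&(h[...,1]>180)&(h[...,2]>60)
print([b for b in blobs(red,30,9000)],proj(ctrl,'wrist',list(BAR.values()),o))
E
```

```text
[ 0.575908   -0.06195675  0.1023865 ] [-0.33069093  0.13188834  0.37501486] 0.043530338194661566 [ 7.02 -0.03  0.02]
[(array([ 59.  , 216.53]), [40, 209, 39, 16, 580]), (array([184.97, 216.94]), [167, 208, 37, 18, 599]), (array([321.13, 216.93]), [305, 208, 33, 18, 559]), (array([582.77, 254.58]), [552, 216, 62, 85, 2042])] [[320.29097367 215.36813885]
 [184.05023705 215.6810474 ]
 [ 57.00430278 214.8694418 ]]
```

View pics/w4.png

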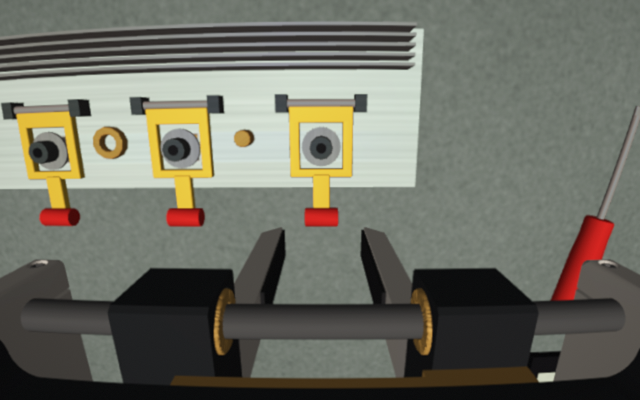

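The right bar is at (321,217), against a prediction of (320,215). It is centred between the fingertips at about (283,232) and (363,232). Descending 70 mm to straddle it.

Emit:
{"method": "play_rows", "body": {
  "increments": [
    [[120,2,0,0,0],[120,2,0,0,0],[120,1.5,0,0,0],[120,1,0,0,0],[120,0.5,0,0,0],[120,0,0,0,0],[120,0,0,0,0]]
  ]
}}

```text
time_s: 5.82
ee_pos: [0.5759, -0.0622, 0.033]
eef_rot: [2.784, 1.57, -0.144]
force: [0.2, 0.6, 0.2]
grip_width: 0.0501
```

```bash
python3 - <<'E'
from h import *
from station import ctrl
o=ctrl.get_obs();print(o['ee_pos'],o['force'],o['grip_width'],delta(o,BAR['right']-[0,0,.0188]))
cv2.imwrite("pics/w5.png",ctrl.camera("wrist")[:,:,::-1])
im=ctrl.camera("side")[:,:,::-1]
cv2.imwrite("pics/s5.png",cv2.resize(im[150:270,240:360],None,fx=5,fy=5))
E
```

```text
[ 0.57589629 -0.06215027  0.03297966] [0.18361397 0.55807986 0.18376344] 0.05007953986266731 [ 0.08 -0.05  0.01]
```

View pics/w5.png

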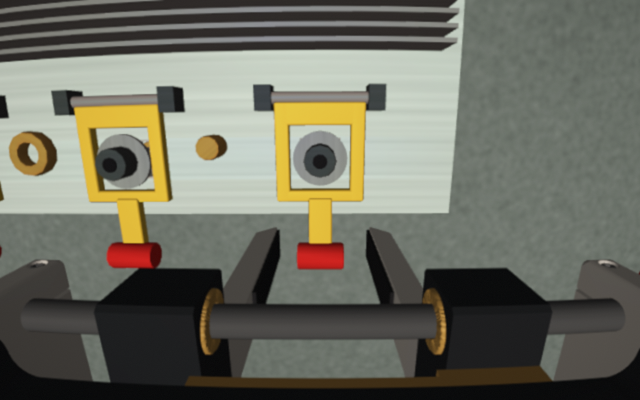

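View pics/s5.png

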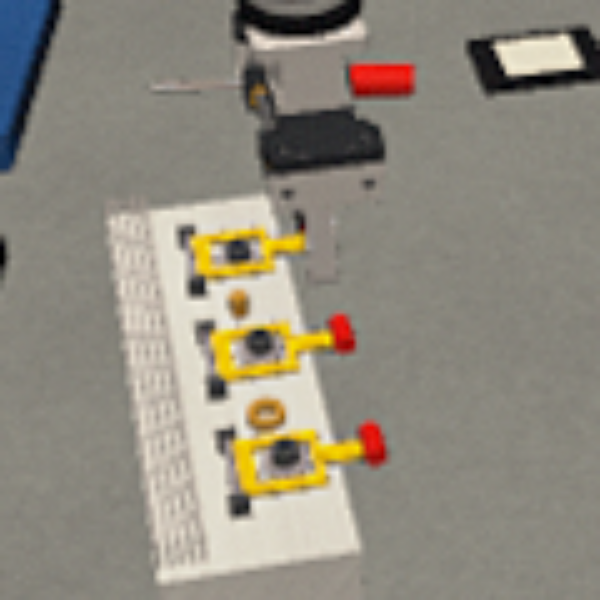

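The fingers straddle the right bar, which sits at (320,256) between the pads. The sunk head shows clearly against the washer at (319,160). Closing.

Emit:
{"method": "play_rows", "body": {
  "increments": [
    [[255,0,0,0,0],[255,0,0,0,0],[255,0,0,0,0],[255,0,0,0,0],[255,0,0,0,0],[255,0,0,0,0],[255,0,0,0,0],[255,0,0,0,0]]
  ],
  "newtons": 15
}}

```text
time_s: 6.58
ee_pos: [0.5752, -0.0613, 0.0324]
eef_rot: [-1.256, 1.569, 2.1]
force: [-1.3, 6.8, 0.8]
grip_width: 0.0236
```

```bash
python3 - <<'E'
import numpy as np
# arc increments: bar rel. hinge: (-80,+4) at 0
p0=None;tot=0
for d in range(0,66,5):
    a=np.radians(d);x=-80*np.cos(a)+4*np.sin(a);z=80*np.sin(a)+4*np.cos(a)
    if p0 is not None: print(d,'up cm',round((z-p0[1])/10,2),'fwd cm',round((x-p0[0])/10,2))
    p0=(x,z)
E
```

```text
5 up cm 0.7 fwd cm 0.07
10 up cm 0.69 fwd cm 0.13
15 up cm 0.67 fwd cm 0.19
20 up cm 0.66 fwd cm 0.24
25 up cm 0.63 fwd cm 0.3
30 up cm 0.6 fwd cm 0.35
35 up cm 0.57 fwd cm 0.4
40 up cm 0.53 fwd cm 0.45
45 up cm 0.49 fwd cm 0.5
50 up cm 0.45 fwd cm 0.54
55 up cm 0.4 fwd cm 0.57
60 up cm 0.35 fwd cm 0.61
65 up cm 0.29 fwd cm 0.64
```

Gripped (23.6 mm). Lifting along the arc, first to about 15° as a check.

Emit:
{"method": "play_rows", "body": {
  "increments": [
    [[255,0,-0.05,0,0],[255,-0.35,0,-0.03,0],[255,-0.35,0,-0.04,0],[255,-0.35,0,-0.06,0],[255,-0.35,0,-0.07,0],[255,-0.33,0,-0.09,0],[255,-0.33,0,-0.1,0],[255,0,0,0,0]]
  ]
}}

```text
time_s: 7.25
ee_pos: [0.579, -0.0603, 0.0535]
eef_rot: [-0.982, 1.569, 2.374]
force: [-1.7, 5.8, -1.6]
grip_width: 0.0238
```

```bash
python3 - <<'E'
from h import *
from station import ctrl
o=ctrl.get_obs();print(o['ee_pos'],o['force'],o['grip_width'])
cv2.imwrite("pics/w6.png",ctrl.camera("wrist")[:,:,::-1])
E
```

```text
[ 0.57895873 -0.06031311  0.05349584] [-1.69267404  5.81190219 -1.6082601 ] 0.02383044758430745
```

View pics/w6.png

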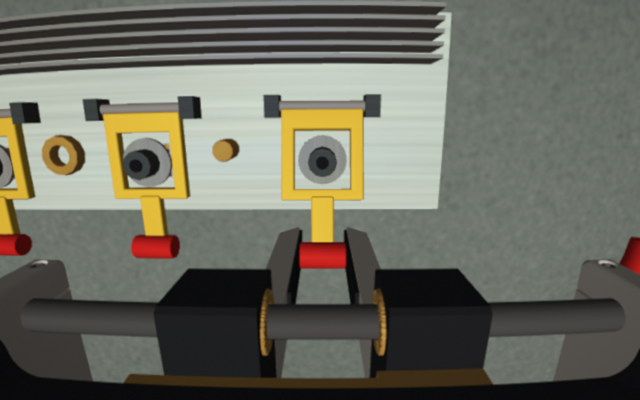

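The bar at (321,256) is held between the pads and the cap is rising evenly. Forces are small. Continuing to about 60°.

Emit:
{"method": "play_rows", "body": {
  "increments": [
    [[255,-0.66,-0.05,-0.24,0],[255,-0.63,0,-0.3,0],[255,-0.6,0,-0.35,0],[255,-0.57,0,-0.4,0],[255,-0.53,0,-0.45,0],[255,-0.49,0,-0.5,0],[255,-0.45,0,-0.54,0],[255,-0.4,0,-0.57,0],[255,-0.35,0,-0.6,0],[255,0,0,0,0],[255,0,0,0,0],[255,0,0,0,0]]
  ]
}}

```text
time_s: 8.3
ee_pos: [0.6182, -0.0517, 0.1008]
eef_rot: [-2.898, 1.57, 0.458]
force: [-2.1, 5.3, 0.1]
grip_width: 0.0236
```

```bash
python3 - <<'E'
from h import *
from station import ctrl
o=ctrl.get_obs();print(o['ee_pos'],o['force'],o['grip_width'])
g=o['ee_pos']+[0,0,.0188];hg=BAR['right']+.08*BX-[0,0,.004];d=g-hg
print('angle',np.degrees(np.arctan2(d[2],-(d@BX))-np.arctan2(4,80)),'r',np.hypot(d[2],d@BX))
cv2.imwrite("pics/w7.png",ctrl.camera("wrist")[:,:,::-1])
im=ctrl.camera("side")[:,:,::-1]
cv2.imwrite("pics/s7.png",cv2.resize(im[150:270,240:360],None,fx=5,fy=5))
E
```

```text
[ 0.61818357 -0.05165344  0.10075235] [-2.09155527  5.32080426  0.11553709] 0.02357963787074664
angle 60.524958279839275 r 0.08114972093650226
```

View pics/w7.png

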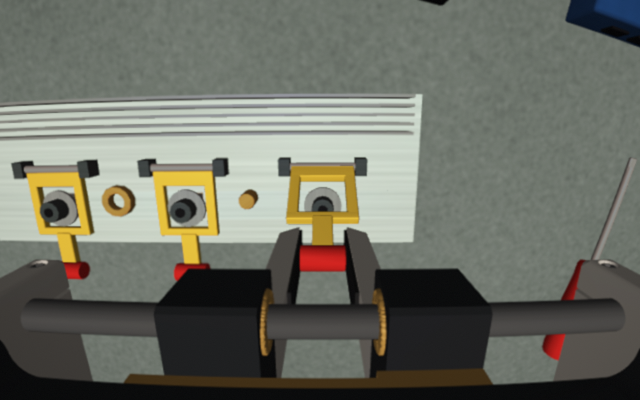

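View pics/s7.png

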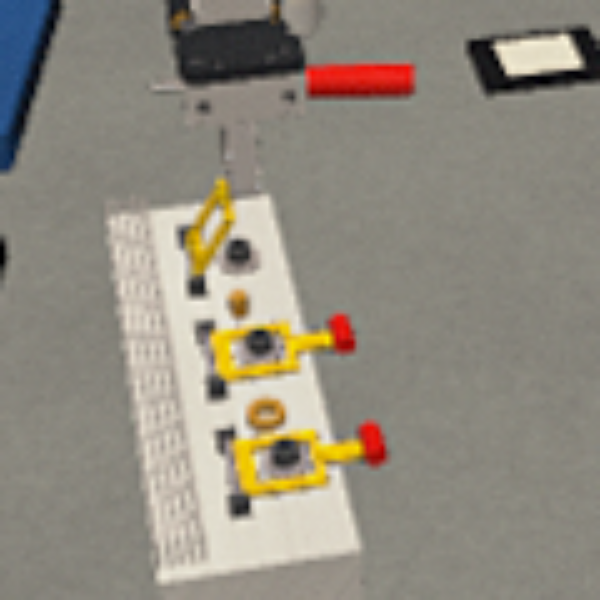

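The right cap stands open at about 60°, held by its bar at (322,258). The other two caps are flat, and the nut and standoff are in place. Settling briefly, then handing in.

Emit:
{"method": "play_rows", "body": {
  "increments": [
    [[255,0,0,0,0],[255,0,0,0,0],[255,0,0,0,0],[255,0,0,0,0],[255,0,0,0,0],[255,0,0,0,0]]
  ]
}}

```text
time_s: 8.9
ee_pos: [0.6182, -0.0517, 0.1007]
eef_rot: [-2.897, 1.57, 0.459]
force: [-2.6, 5.4, 0.9]
grip_width: 0.0237
```

```bash
python3 - <<'E'
from station import ctrl
o=ctrl.get_obs();print(o['ee_pos'],o['force'],o['grip_width'],abs(o['joint_vel']).max())
print(ctrl.hand_in())
E
```

```text
[ 0.61815667 -0.05167177  0.10072213] [-2.58688336  5.4458127   0.86381574] 0.02373050704374883 0.0010871915743442485
the job is handed in; nothing more can be done
None
```

The loose bolt was the right one, and I handed the job in at about 8.9 s with its cap held open at about 60°.

- **Finding the bolt:** I tapped only the right head, since it was the first one and it sank. It gave way at low force to a hard stop at z = 0.054, about 6 mm down. The force at the stop was about 17 N, under the 40 N limit. In the wrist image it then sat about 2.6 px off the untouched heads, where a 6 mm sink predicts 2.5 px. I did not tap the mid and left bolts as a cross-check.
- **Lifting the cap:** I pinched the right bar by its ends (grip set to 15 N, width 23.7 mm) and lifted it along the hinge arc. The angle of 60.5° is worked out from the fingertip position, with the bar's distance from the hinge within about 1 mm of nominal.
- **Last checks:** The arm was still, the other two caps looked flat, and the nut and standoff were in place. A steady sideways force of about 5 N remained because the grip was slightly off-centre. No check failed.

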